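# Load the heel magazine and feed out the trial heel

## Task

Load all the loose block heels standing on the bench, upright, into the heel magazine so that the black trial heel will come out first, then any yellow ones, then any beige ones. When all are in, squeeze the trigger fully once and let it go, so that the black heel is fed out, then stand the black heel upright in the middle of the white inspection plate, leaving the rest in the magazine and the other things on the bench where they are.

Things in the scene. Friction and masses are not known exactly. Their poses are not given: they have to be found in the camera images.
- magazine: Fixed heel magazine: green bed 30 mm thick with an upright aluminium chute. Origin: on the table under the chute's axis; z up, -x: outlet side, +y: towards the trigger grip; yaw varies. Chute inside 66 (x) by 64 mm (y), walls 4 mm, floor at z = 30 mm. Front and back (+-x) are corner strips with an open slot between, topped by outward-sloped guides up to z = 247 mm, x = +-42 mm.
- mouth (a point): Centre of the chute's mouth, level with the tops of its side walls (+-y), 234 mm above the table; axes as the magazine's. The chute holds six heels stacked upright; a heel let go in the mouth square to the chute (any quarter turn) falls on to the stack.
- exit (a point): Where a dispensed heel comes to rest (centre of its underside, +-5 mm): on the tray, 30 mm above the table, 95 mm to -x of the chute's axis. The tray is open, 152 mm wide (y), with lips 8 mm high. The foot of the chute's -x side is open, 40 mm high, to let the lowest heel out; one that sticks out can be pushed back towards +x.
- grip_top (a point): Centre of the top of the fixed upright black trigger grip, 155 mm above the table; the grip is 30 mm (magazine x) by 20 mm (y), 125 mm tall.
- trigger_pad (a point): Mid-blade point of the red trigger, 134 mm above the table. The blade (26 mm in x, 8 mm thick, 105 mm long) stands beside the grip on its +y side, hinged at its foot and leaning away. At this height, grip and trigger together span about 61 mm (y) at rest and 31 mm squeezed.
- trigger (a joint): Squeeze angle: 0 at rest, 0.335 rad at the stop (fully squeezed). Hinge along magazine x, 50 mm above the table, 16 mm to +y of the grip's middle; squeezing moves the blade to -y, takes 10 to 25 N at the pad, springs back. It drives an orange pusher 100 mm to -x that slides only the lowest heel out on to the tray; on release the pusher returns and the stack drops one place.
- plate_top (a point): Centre of the top of the fixed white round inspection plate, 110 mm in diameter, 12 mm thick.
- heel_black: Black plastic block heel, the trial heel, always there. D-shaped slab 60 mm long (own x, flat breast face at +x, round back at -x), 54 mm wide (own y, flat parallel sides from x = -3 to +30 mm), 34 mm tall (z), about 30 g. Origin: centre of its underside; z up as it stands.
- heel_yellow1: Yellow plastic block heel, may be absent. D-shaped slab 60 mm long (own x, flat breast face at +x, round back at -x), 54 mm wide (own y, flat parallel sides from x = -3 to +30 mm), 34 mm tall (z), about 30 g. Origin: centre of its underside; z up as it stands.
- heel_yellow2: Yellow plastic block heel, may be absent. D-shaped slab 60 mm long (own x, flat breast face at +x, round back at -x), 54 mm wide (own y, flat parallel sides from x = -3 to +30 mm), 34 mm tall (z), about 30 g. Origin: centre of its underside; z up as it stands.
- heel_beige1: Beige plastic block heel, may be absent. D-shaped slab 60 mm long (own x, flat breast face at +x, round back at -x), 54 mm wide (own y, flat parallel sides from x = -3 to +30 mm), 34 mm tall (z), about 30 g. Origin: centre of its underside; z up as it stands.
- heel_beige2: Beige plastic block heel, may be absent. D-shaped slab 60 mm long (own x, flat breast face at +x, round back at -x), 54 mm wide (own y, flat parallel sides from x = -3 to +30 mm), 34 mm tall (z), about 30 g. Origin: centre of its underside; z up as it stands.
- heel_beige3: Beige plastic block heel, may be absent. D-shaped slab 60 mm long (own x, flat breast face at +x, round back at -x), 54 mm wide (own y, flat parallel sides from x = -3 to +30 mm), 34 mm tall (z), about 30 g. Origin: centre of its underside; z up as it stands.
- spool: Blue thread spool, 56 mm in diameter, 59 mm tall, standing; bystander. Origin: centre of its underside.
- hammer: Hammer lying near the robot, about 220 mm long; bystander.
- tape: Roll of paper tape lying flat, 76 mm in diameter, 24 mm high; bystander.
- tin: Upright tin, 80 mm in diameter, 100 mm tall; bystander.
- jar: Upright jar, 70 mm in diameter, 110 mm tall; bystander.
- shoe_last: Yellow shoe last about 210 mm long, 105 mm tall, on the right; bystander.
Not all that is in view belongs to the job. Leave any turquoise look-alike of the heel_beige2 alone. Of the things that look like the heel_black, the larger one is meant.

How it is judged:
By the outcome, as a careful person would: the job done as asked, in the order asked, and still so for the second after the job is handed in, with the robot touching nothing.
Of heel_yellow1, heel_yellow2, heel_beige1, heel_beige2, heel_beige3 only 3 to 5 are there at a start; the rules pass over those that are not, and their reading is None.
At some moment in a run one of heel_black, heel_yellow1, heel_yellow2, heel_beige1, heel_beige2, heel_beige3 may be knocked a few centimetres aside while the robot is not near it.
It also fails if it takes over 210 s, if anything falls off the work surface, if the arm or the gripper's body presses on something with over 40 N, if the wrist force passes 120 N, or if a joint passes its speed limit or range.

## Robot

A 6-joint arm with a two-finger parallel gripper is mounted at the origin on the work surface. World frame = base frame: x ahead of the robot, y to its left, z up, the work surface at z = 0. Lengths are in m, angles in rad, forces in N, time in s.
With the tool pointing down it reaches from about 0.2 to 0.875 m from the base axis. Payload 3.4 kg.
Tool frame: the origin (TCP) lies at the very end of the fingers, on their centre line; the grasp point (between the pads) lies 19 mm behind it (hold_point_z is the distance from the TCP to the grasp point, in m); z points along the fingers, y is the line along which they close (so a half turn about z gives the same grasp; the last joint's range is limited). The gripper opens to 94 mm and grips with 3 to 60 N. Pads are 16 mm wide; open, the fingers measure 119 mm over their backs; the gripper's body (75 mm by 177 mm) begins 78 mm behind the grasp point.
Start: joints at [1.122, 0.276, 1.505, -0, 1.361, -0.121], TCP at [0.185, 0.544, 0.205] pointing down, gripper open.
Joint ranges: [-2.89, 2.89], [-0.75, 2.08], [0.22, 2.7], [-1.18, 4.32], [0.11, 2.71], [-2.7, 2.7]. Speed limits (rad/s): [2.57, 2.57, 3.14, 3.14, 3.14, 3.14].

## Interface

Orientations are given as [roll, pitch, yaw] about the fixed x, y, z axes, in that order (R = Rz(yaw) Ry(pitch) Rx(roll)).
In Python, from workcell import get_state, camera, finish_job, hold_point_z gives the robot as it stands.
- The arm moves only by the tool apply_moves, never from a script. Its argument "commands" is text: rows parted by semicolons, each of 7 numbers parted by spaces: the shift along the tool's x, y, z in m, then the turn, a rotation vector about the tool's x, y, z in rad, then the opening, from -1 (shut) to 1 (fully open). In form: x y z rx ry rz grip; .... A call has 1 to 12 rows; each row is the pose to reach, as a shift and turn from the pose commanded when the call began, along the tool's axes at that moment; what a row does not reach only later rows make up. A row lasts 1/8 s, in which the tool goes at most 62.5 mm and 10.7 degrees, less where a joint would pass 70% of its speed; a pose out of reach is approached as far as the arm can. A call with a gripper value outside its range is refused whole. The fingers move at their own pace and stop on an object; the grip force is fixed at half the most. Time passes only in rows, so rows that repeat a pose let the fingers close. It gives the time, the measured TCP pose, the force, the opening and the grip force at its end, in the units of the state.
- get_state(): the state, without advancing time (a new reading comes with each control period).
- camera(name): name is "scene" or "top"; returns a dict with "image" (384x512x3 uint8, red, green, blue), "z_map" (384x512 float32, m along the optical axis (not along the pixel's ray), 0 where there is no reading), "fx", "fy", "cx", "cy" (pixels), "position" and "orientation" of the camera in the world. Camera axes: x right, y down, z forward; pixel columns grow to the right and rows downward; lengths in m; the calibration is good to about 2 mm. A picture is of the moment at which its call begins.
- finish_job(): hands the job in; it is judged then, once.
The state is a dict: "clock": time; "joint_pos": joint angles; "joint_vel": joint speeds; "joint_torque": joint torques, N m; "position": TCP position; "orientation": TCP orientation; "wrist_force": force on the tool from outside, world axes, zero at the start; "wrist_torque": the same for the moment, N m; "gripper_width": finger opening in m; "gripper_force": force on a finger pad.
Only numpy, scipy, OpenCV 4.12 (cv2) and the standard library are available. Lean on these libraries where they do the work, as an engineer would, in place of code of your own. Each camera call takes 0.05 s, during which the arm holds its last target. There are 200 camera calls.

## Working session

There is one attempt and no reset: what is moved stays moved. The work goes in short steps, Python scripts to look and compute and a tool call to move; the robot and the scene stay as the last step left them, time stands still between calls to the robot, and variables do not carry over. Pictures are saved under pics/ and viewed, at most 14 in all, crops included, and the job is handed in when it is done.

Besides the shell and the picture viewer there is one more tool, called as name(argument=value, ...), one argument or row to a line, values as JSON. apply_moves: Moves the arm, as the interface text tells. Its arguments: {"type":"object","properties":{"commands":{"type":"string"}},"required":["commands"]}

```bash
ls; mkdir -p pics; python3 - <<'E'
from workcell import *
import cv2,numpy as np
print(get_state())
for n in("scene","top"):
    c=camera(n); print(n,{k:v for k,v in c.items() if k not in("image","z_map")})
    cv2.imwrite(f"pics/{n}0.png",cv2.resize(c["image"][:,:,::-1],(768,576),interpolation=cv2.INTER_CUBIC)); np.savez(f"{n}0.npz",**c)
E
```

```text
pics
{'clock': 0.0, 'joint_pos': array([ 1.12194793e+00,  2.76571927e-01,  1.50609727e+00, -5.44881912e-05,
        1.36067451e+00, -1.21030573e-01]), 'joint_vel': array([-0.00073044,  0.00042978, -0.00140524, -0.00095568,  0.00092393,
       -0.00041238]), 'joint_torque': array([ 1.39839858e-04, -4.04561841e+01, -2.37232393e+01,  7.01771281e-02,
        3.45021731e-02, -1.41454384e-04]), 'position': array([0.18493806, 0.54386558, 0.20463218]), 'orientation': array([-3.13984797e+00, -1.58534414e-04,  2.81378610e+00]), 'wrist_force': array([-0.10748891, -0.41323214, -0.41667194]), 'wrist_torque': array([ 0.02723657, -0.02835937, -0.06190929]), 'gripper_force': 0.0, 'gripper_width': 0.09395469828639129}
scene {'fx': 384.69996358969615, 'fy': 384.69996358969615, 'cx': 251.5387666751255, 'cy': 191.55450401726105, 'position': array([1.44535257, 0.21516795, 0.795107  ]), 'orientation': array([-2.16690652,  0.0070888 ,  1.84483835])}
top {'fx': 491.3536208596554, 'fy': 491.3536208596554, 'cx': 259.2152364135485, 'cy': 189.84357917952667, 'position': array([ 0.34642977, -0.03802884,  1.90786632]), 'orientation': array([-3.04029434, -0.00533626, -1.57308289])}
```

View pics/scene0.png

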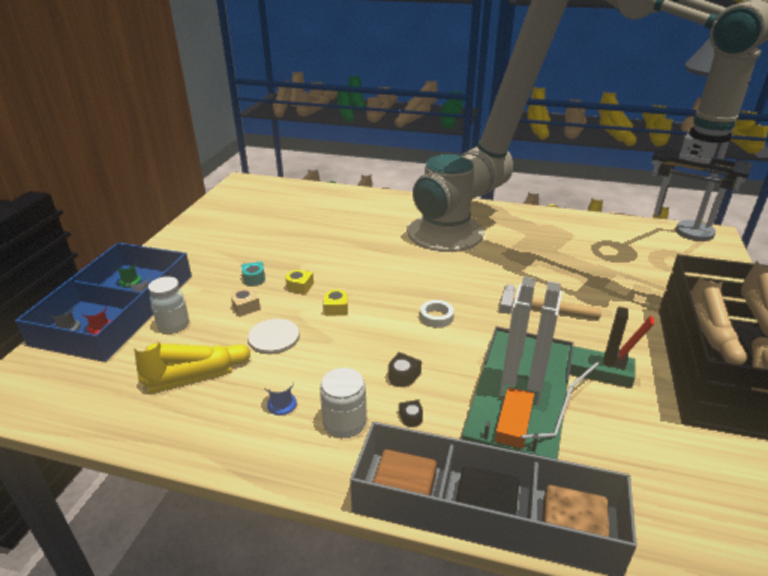

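View pics/top0.png

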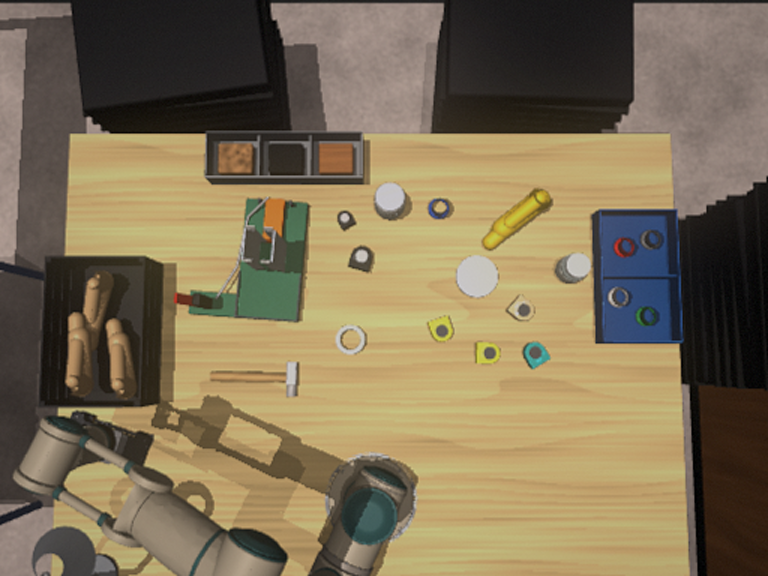

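Both views show the same layout. Positions below are in the 768x576 top view.
- **Black:** the larger heel is at (361,258). The smaller look-alike at (345,219) is to be left alone.
- **Yellow:** (441,328) and (487,352). The yellow last at (515,220) is not a heel.
- **Beige:** (521,308). The turquoise look-alike at (536,354) and the cream spool at (439,208) are not heels.
- **Fixtures:** plate at (477,277), chute at about (262,240), trigger at about (185,298), tray side towards the robot.

Next I'll build the point cloud and take close crops.

```bash
cat > h.py <<'E'
import numpy as np,cv2
from scipy.spatial.transform import Rotation as R
from workcell import *
def cloud(c):
    v,u=np.mgrid[:384,:512]; z=c["z_map"].astype(float)
    p=np.stack([(u-c["cx"])/c["fx"]*z,(v-c["cy"])/c["fy"]*z,z],-1)
    w=p@R.from_euler("xyz",c["orientation"]).as_matrix().T+c["position"]; w[z==0]=np.nan
    return w
def proj(c,P):
    q=(np.atleast_2d(P)-c["position"])@R.from_euler("xyz",c["orientation"]).as_matrix()
    return np.c_[q[:,0]/q[:,2]*c["fx"]+c["cx"],q[:,1]/q[:,2]*c["fy"]+c["cy"]]
def rect_xy(pts): 
    return cv2.minAreaRect((pts[:,:2]*1000).astype(np.float32))
E
python3 - <<'E'
from h import *
C={n:dict(np.load(n+"0.npz")) for n in("top","scene")}
W={n:cloud(C[n]) for n in C}
for n in W: print(n,"table z",np.nanmedian(W[n][...,2]))
def near(n,u,v,r=2): return np.nanmedian(W[n][v-r:v+r+1,u-r:u+r+1].reshape(-1,3),0)
for nm,u,v in[("black",361,258),("blacksm",345,219),("y1",441,328),("y2",487,352),("be",521,308),("turq",536,354),("plate",477,277),("spool",439,208)]:
    p=near("top",round(u/1.5),round(v/1.5),1); 
    for n in W:
        w=W[n]; m=(np.hypot(w[...,0]-p[0],w[...,1]-p[1])<.05)&(w[...,2]>(.02 if nm!="plate" else .007))
        if nm=="plate": m=(np.hypot(w[...,0]-p[0],w[...,1]-p[1])<.065)&(w[...,2]>.007)
        q=w[m]; 
        zt=np.percentile(q[:,2],90); q=q[q[:,2]>zt-.008] 
        print(nm,n,len(q),"ztop %.4f"%zt,"mean",q.mean(0).round(4),"rect",[np.round(x,1) for x in rect_xy(q)])
im=C["top"]["image"][:,:,::-1]
a=cv2.resize(im[125:245,225:385],(800,600),interpolation=cv2.INTER_CUBIC); cv2.imwrite("pics/ctop.png",a)
s=C["scene"]["image"][:,:,::-1]
cv2.imwrite("pics/cmag.png",np.hstack([cv2.resize(im[125:220,115:210],(400,400),interpolation=cv2.INTER_CUBIC),cv2.resize(s[180:300,310:430],(400,400),interpolation=cv2.INTER_CUBIC)]))
w=W["top"]; m=(w[...,2]>.15)&(w[...,0]>.3)&(w[...,1]>.1)
for z0,z1 in((.09,.16),(.16,.22),(.225,.238),(.238,.26)):
  for n in W:
    w=W[n]; q=w[(w[...,2]>z0)&(w[...,2]<z1)&(w[...,0]>.3)&(w[...,0]<.75)&(w[...,1]>.1)&(w[...,1]<.45)]
    print(z0,n,len(q)); 
    if len(q)<130: print((q*1000).round().astype(int).tolist())
E
```

```text
top table z -0.0018404123926141214
scene table z 0.002910063265343543
black top 124 ztop 0.0406 mean [0.6082 0.0229 0.0373] rect [array([609.8,  22.6]), array([53.6, 58.2]), np.float64(71.6)]
black scene 253 ztop 0.0372 mean [0.6146 0.0281 0.0349] rect [array([613.6,  26.2]), array([54.1, 62.2]), np.float64(70.6)]
blacksm top 73 ztop 0.0294 mean [0.7117 0.0638 0.0261] rect [array([713.4,  64.7]), array([43.1, 38.4]), np.float64(26.3)]
blacksm scene 166 ztop 0.0274 mean [0.7166 0.0674 0.0255] rect [array([715.4,  68.2]), array([44.2, 39.1]), np.float64(28.3)]
y1 top 125 ztop 0.0407 mean [ 0.4266 -0.1786  0.0375] rect [array([ 425.5, -179.1]), array([57.7, 50. ]), np.float64(23.8)]
y1 scene 162 ztop 0.0366 mean [ 0.4328 -0.1755  0.0345] rect [array([ 429.1, -176.3]), array([61.3, 51.9]), np.float64(20.1)]
y2 top 116 ztop 0.0417 mean [ 0.3661 -0.2969  0.038 ] rect [array([ 365.9, -299.4]), array([57.8, 49.2]), np.float64(89.9)]
y2 scene 147 ztop 0.0363 mean [ 0.3714 -0.2921  0.0341] rect [array([ 368.5, -295.7]), array([59.1, 58.2]), np.float64(89.9)]
be top 146 ztop 0.0402 mean [ 0.475
[... 2828 characters left out ...]
44], [646, 231, 245], [646, 227, 245], [646, 224, 244], [646, 220, 245], [647, 217, 242], [644, 283, 241], [644, 238, 240], [644, 221, 239], [644, 218, 238], [636, 217, 241], [633, 283, 239], [626, 286, 241], [623, 286, 239], [620, 286, 239], [616, 286, 238], [599, 217, 238], [585, 289, 238], [585, 286, 238], [580, 219, 246], [578, 285, 239], [578, 282, 241], [578, 275, 242], [578, 220, 238], [574, 288, 244], [574, 284, 246], [574, 281, 242], [574, 277, 244], [573, 273, 251], [573, 269, 251], [573, 266, 249], [575, 265, 239], [573, 243, 247], [574, 240, 242], [574, 230, 241], [569, 242, 255], [570, 240, 246], [571, 237, 240], [570, 232, 249], [570, 229, 246], [570, 226, 247]]
0.238 scene 146
```

View pics/ctop.png

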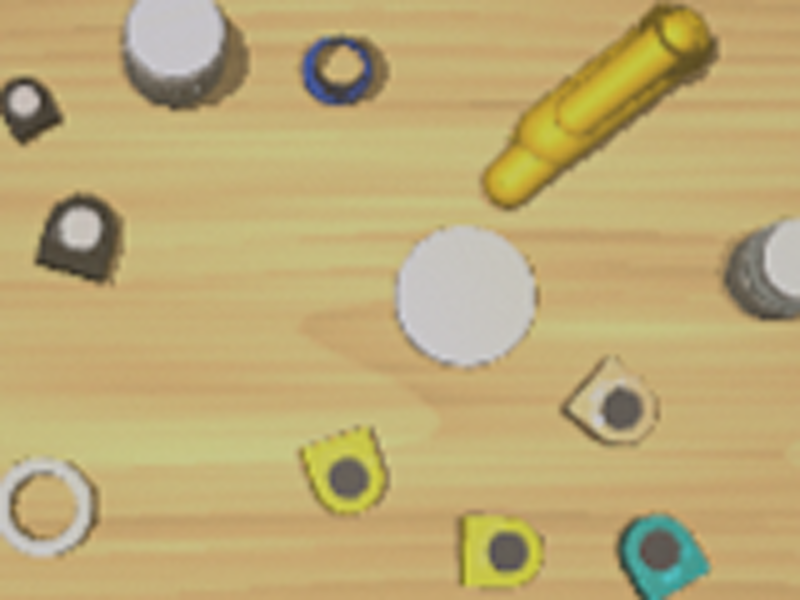

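View pics/cmag.png

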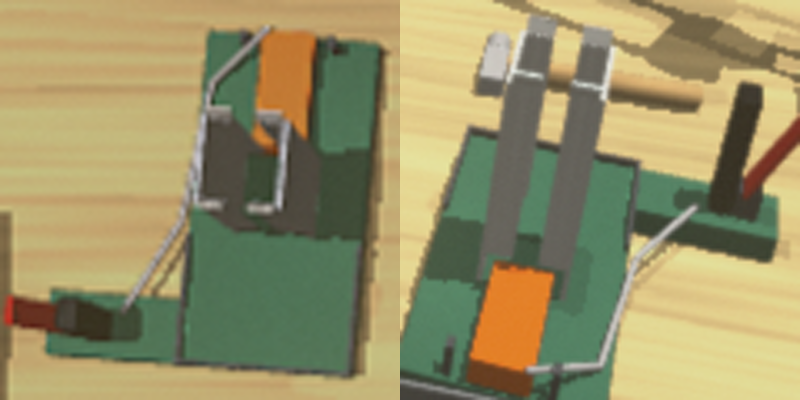

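The crop confirms the choice. The larger black heel is at (80,235), with its breast pointing down. The yellow heels are at (345,472) and (505,550), the beige at (612,402), and the turquoise at (660,550) is left alone. The crate is close to the trigger, so I'll check its height as well. Now I'll fit the magazine pose.

```bash
cat >> h.py <<'E'
from scipy.optimize import least_squares
def fitmag(w):
    f=w.reshape(-1,3)*1000; f=f[np.isfinite(f[:,0])]
    f=f[(abs(f[:,0]-612)<60)&(abs(f[:,1]-252)<55)]
    a=f[(f[:,2]>226)&(f[:,2]<238)]; b=f[(f[:,2]>239)&(f[:,2]<258)]
    def res(p):
        c,s=np.cos(p[2]),np.sin(p[2])
        L=lambda q:((q[:,0]-p[0])*c+(q[:,1]-p[1])*s,-(q[:,0]-p[0])*s+(q[:,1]-p[1])*c)
        xa,ya=L(a); xb,yb=L(b)
        ra=np.minimum(abs(abs(ya)-34),abs(abs(xa)-36))   # nearest wall line
        return np.r_[ra,abs(xb)-40]
    r=least_squares(res,[612,252,-.07],loss="soft_l1"); return r.x,np.sqrt(2*r.cost/len(r.fun))
E
python3 - <<'E'
from h import *
C={n:dict(np.load(n+"0.npz")) for n in("top","scene")}
for n in C:
    w=cloud(C[n]); print(n,*fitmag(w))
    f=w.reshape(-1,3)*1000
    g=f[(f[:,0]>430)&(f[:,0]<580)&(f[:,1]>320)&(f[:,1]<470)]
    t=g[(g[:,2]>148)&(g[:,2]<165)]; print(" grip top",len(t),t.mean(0).round(1),rect_xy(t/1000))
    im=C[n]["image"].reshape(-1,3).astype(int); red=(im[:,0]>90)&(im[:,1]<60)&(im[:,2]<60)&(abs(f[:,0]-500)<80)&(abs(f[:,1]-410)<70)
    print(" red",red.sum(),np.nanmean(f[red],0).round(1),np.nanmin(f[red],0).round(),np.nanmax(f[red],0).round())
    k=f[(f[:,0]>250)&(f[:,0]<620)&(f[:,1]>440)&(f[:,1]<760)&(f[:,2]>20)]; print(" crate y min",np.percentile(k[:,1],1),"zmax",np.percentile(k[:,2],[50,90,99]))
    g=f[(abs(f[:,0]-560)<300)&(abs(f[:,1]+150)<300)&(abs(f[:,2])<9)]; print(" table z",np.median(g[:,2]))
E
```

```text
top [ 6.10534702e+02  2.52015322e+02 -6.80024283e-02] 1.9829265305383565
 grip top 53 [492.7 419.2 155. ] ((493.9252014160156, 432.6954650878906), (65.33296203613281, 28.836742401123047), 86.71568298339844)
 red 67 [494.4 452.  124.3] [484. 439.  90.] [505. 468. 158.]
 crate y min 448.34174890246874 zmax [105.35820039 152.41327788 179.44433347]
 table z 0.463324863435699
scene [ 6.14819871e+02  2.55364896e+02 -8.49270221e-02] 1.3977088345918507
 grip top 81 [500.9 425.4 153.6] ((498.4318542480469, 436.5268249511719), (63.5890998840332, 30.245059967041016), 85.06957244873047)
 red 122 [505.8 447.6 107.1] [494. 429.  58.] [513. 465. 151.]
 crate y min 445.0502715839109 zmax [ 93.77902717 150.98086033 606.32791419]
 table z 1.037382403291598
```

```bash
cat >> h.py <<'E'
def go(*targets):
    """targets: (x,y,z mm,yaw) -> rows in tool axes from the present pose"""
    s=get_state(); M=R.from_euler("xyz",s["orientation"]); p=s["position"]*1000
    print("t",round(s["clock"],2),"at",p.round(1),"rpy",s["orientation"].round(4),"F",s["wrist_force"].round(1),"w",round(s["gripper_width"]*1000,1),"gf",round(s["gripper_force"],1))
    for t in targets:
        T=R.from_euler("xyz",[np.pi,0,t[3]])
        print("  ",t,"->",(M.inv().apply(np.array(t[:3])-p)/1000).round(4),(M.inv()*T).as_rotvec().round(4))
E
python3 -c "
from h import *
go((185,544,300,2.825),(606,26.3,300,2.825),(606,26.3,60,2.825),(606,26.3,12,2.825))"
```

```text
t 0.1 at [184.9 543.9 204.7] rpy [-3.1400e+00 -2.0000e-04  2.8138e+00] F [-0.2  0.5  0.4] w 93.9 gf 0.0
   (185, 544, 300, 2.825) -> [-0.     -0.0001 -0.0953] [-0.0016 -0.0002 -0.0112]
   (606, 26.3, 300, 2.825) -> [-0.5653 -0.3547 -0.0948] [-0.0016 -0.0002 -0.0112]
   (606, 26.3, 60, 2.825) -> [-0.5653 -0.3543  0.1452] [-0.0016 -0.0002 -0.0112]
   (606, 26.3, 12, 2.825) -> [-0.5653 -0.3542  0.1932] [-0.0016 -0.0002 -0.0112]
```

apply_moves(
  commands="0 0 -0.05 0 0 0 1; 0 0 -0.095 0 0 -0.011 1; -0.565 -0.354 -0.095 0 0 -0.011 1; -0.565 -0.354 -0.095 0 0 -0.011 1; -0.565 -0.354 -0.095 0 0 -0.011 1; -0.565 -0.354 -0.095 0 0 -0.011 1; -0.565 -0.354 -0.095 0 0 -0.011 1; -0.565 -0.354 -0.095 0 0 -0.011 1; -0.565 -0.354 -0.095 0 0 -0.011 1; -0.565 -0.354 -0.095 0 0 -0.011 1; -0.565 -0.354 -0.095 0 0 -0.011 1; -0.565 -0.354 -0.095 0 0 -0.011 1",
)

```text
clock: 1.6
position: [0.5806, 0.058, 0.3001]
orientation: [3.141, -0.001, 2.824]
wrist_force: [0.4, 0.3, -0.9]
gripper_width: 0.0941
gripper_force: 0.0
```

apply_moves(
  commands="0 0 0 0 0 0 1; 0 0 0 0 0 0 1; 0 0 0 0 0 0 1",
)

```text
clock: 1.98
position: [0.5787, 0.061, 0.3007]
orientation: [3.141, -0.001, 2.826]
wrist_force: [0.1, -0.0, 1.0]
gripper_width: 0.0942
gripper_force: 0.0
```

```bash
cat >> h.py <<'E'
def heels(show=None):
    out={}
    for n in("top","scene"):
        c=camera(n); w=cloud(c); np.savez(n+"_last.npz",**c)
        for k,(x,y) in POS.items():
            m=(np.hypot(w[...,0]-x,w[...,1]-y)<.055)&(w[...,2]>.022)&(w[...,2]<.046); q=w[m]
            if len(q)<40: print(n,k,"few",len(q)); continue
            (cx,cy),(a,b),t=rect_xy(q); out.setdefault(k,[]).append((round(cx,1),round(cy,1),round(a,1),round(b,1),round(t,1),len(q)))
    for k,v in out.items(): print(k,v,"mean",np.mean([i[:2] for i in v],0).round(1))
POS=dict(black=(.612,.024),y1=(.427,-.178),y2=(.367,-.297),be=(.477,-.387))
E
python3 -c "
from h import *
go((606,26.3,60,2.825),(606,26.3,12,2.825)); heels()"
```

```text
t 1.98 at [578.7  61.  300.7] rpy [ 3.1411e+00 -5.0000e-04  2.8264e+00] F [ 0.1 -0.   1. ] w 94.2 gf 0.0
   (606, 26.3, 60, 2.825) -> [-0.0368 -0.0247  0.2406] [ 0.0005 -0.0005  0.0014]
   (606, 26.3, 12, 2.825) -> [-0.0368 -0.0247  0.2886] [ 0.0005 -0.0005  0.0014]
top black few 0
y1 [(425.1, -180.9, 57.8, 53.0, 18.3, 199), (428.3, -176.8, 63.6, 52.0, 18.6, 187)] mean [ 426.7 -178.9]
y2 [(365.9, -299.6, 59.1, 49.4, 89.8, 196), (367.4, -295.4, 61.0, 59.4, 87.3, 169)] mean [ 366.6 -297.5]
be [(475.4, -389.2, 59.9, 53.6, 49.2, 202), (481.2, -384.2, 61.0, 54.8, 52.7, 190)] mean [ 478.3 -386.7]
black [(613.9, 26.4, 54.2, 62.1, 72.9, 291)] mean [613.9  26.4]
```

apply_moves(
  commands="-0.037 -0.025 0.04 0 0 0.001 1; -0.037 -0.025 0.1 0 0 0.001 1; -0.037 -0.025 0.16 0 0 0.001 1; -0.037 -0.025 0.22 0 0 0.001 1; -0.037 -0.025 0.25 0 0 0.001 1; -0.037 -0.025 0.28 0 0 0.001 1; -0.037 -0.025 0.2895 0 0 0.001 1; -0.037 -0.025 0.2895 0 0 0.001 1; -0.037 -0.025 0.2895 0 0 0.001 1",
)

```text
clock: 3.2
position: [0.6083, 0.0247, 0.0125]
orientation: [3.141, 0.003, 2.824]
wrist_force: [-0.4, 0.2, 0.7]
gripper_width: 0.0943
gripper_force: 0.0
```

apply_moves(
  commands="0 0 0 0 0 0 -1; 0 0 0 0 0 0 -1; 0 0 0 0 0 0 -1; 0 0 0 0 0 0 -1; 0 0 0 0 0 0 -1; 0 0 0 0 0 0 -1",
)

```text
clock: 3.95
position: [0.6072, 0.0245, 0.011]
orientation: [3.141, 0.0, 2.824]
wrist_force: [-0.1, -0.6, 0.4]
gripper_width: 0.054
gripper_force: 30.0
```

```bash
python3 -c "
from h import *
go((606,26.3,300,2.825),(612.7,253.7,300,3.066))"
```

```text
t 3.95 at [607.2  24.5  11. ] rpy [3.1415e+00 1.0000e-04 2.8237e+00] F [-0.1 -0.6  0.4] w 54.0 gf 30.0
   (606, 26.3, 300, 2.825) -> [ 0.0017  0.0014 -0.289 ] [ 0.0001  0.0001 -0.0013]
   (612.7, 253.7, 300, 3.066) -> [ 0.0664  0.2195 -0.289 ] [ 1.000e-04  1.000e-04 -2.423e-01]
```

apply_moves(
  commands="0 0 -0.03 0 0 0 -1; 0 0 -0.08 0 0 0 -1; 0 0 -0.14 0 0 0 -1; 0 0 -0.2 0 0 0 -1; 0 0 -0.26 0 0 0 -1; 0 0 -0.289 0 0 0 -1; 0.035 0.1 -0.289 0 0 -0.12 -1; 0.07 0.218 -0.289 0 0 -0.242 -1; 0.07 0.218 -0.289 0 0 -0.242 -1; 0.07 0.218 -0.289 0 0 -0.242 -1; 0.07 0.218 -0.289 0 0 -0.242 -1; 0.07 0.218 -0.289 0 0 -0.242 -1",
)

```text
clock: 5.45
position: [0.6086, 0.2527, 0.2996]
orientation: [-3.14, -0.001, 3.066]
wrist_force: [-0.5, -1.2, -0.3]
gripper_width: 0.054
gripper_force: 30.0
```

```bash
python3 - <<'E'
from h import *
go((608.4,254,300,3.066),(608.4,254,238,3.066))
c=camera("scene"); w=cloud(c); print(fitmag(w))
f=w.reshape(-1,3)*1000; rgb=c["image"].reshape(-1,3).astype(int)
b=f[(f[:,2]>284)&(f[:,2]<330)&(abs(f[:,0]-612)<60)&(abs(f[:,1]-254)<60)&(rgb.max(1)<75)]
print(len(b),b.min(0),b.max(0),rect_xy(b/1000))
cv2.imwrite("pics/ins1.png",cv2.resize(c["image"][130:290,290:450,::-1],(600,600),interpolation=cv2.INTER_CUBIC))
E
```

```text
t 5.45 at [608.6 252.7 299.6] rpy [-3.1404e+00 -5.0000e-04  3.0658e+00] F [-0.5 -1.2 -0.3] w 54.0 gf 30.0
   (608.4, 254, 300, 3.066) -> [ 0.0003  0.0012 -0.0004] [-0.0012 -0.0005 -0.0002]
   (608.4, 254, 238, 3.066) -> [0.0002 0.0013 0.0616] [-0.0012 -0.0005 -0.0002]
(array([ 6.15172011e+02,  2.55349900e+02, -7.96342009e-02]), np.float64(1.3890570236214268))
397 [589.78857566 225.1896275  293.46735033] [647.61703977 281.39257218 327.67698748] ((618.6261596679688, 253.02642822265625), (56.0877799987793, 57.150875091552734), 81.75614166259766)
```

View pics/ins1.png

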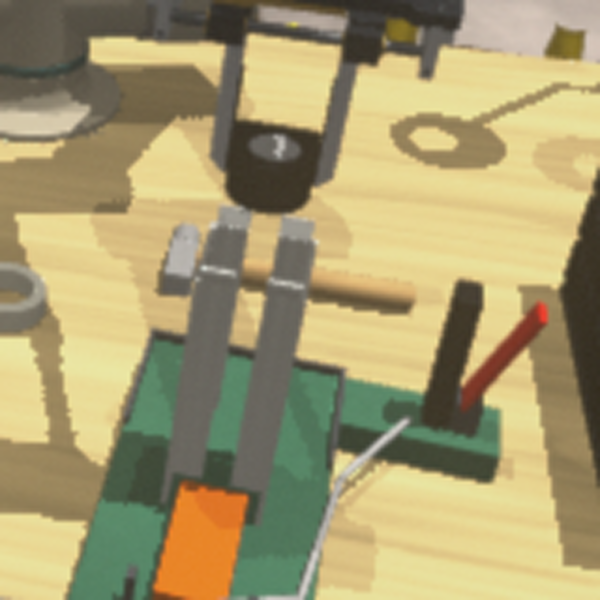

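The black heel is held square above the chute, at (270,165) in the crop, with the guide tops at (235,215) and (297,225). Now I'll lower it into the mouth and release.

apply_moves(
  commands="0.0015 0.0015 0 0 0 0 -1; 0.0015 0.0015 0.02 0 0 0 -1; 0.0015 0.0015 0.04 0 0 0 -1; 0.0015 0.0015 0.055 0 0 0 -1; 0.0015 0.0015 0.0615 0 0 0 -1; 0.0015 0.0015 0.0615 0 0 0 -1; 0.0015 0.0015 0.0615 0 0 0 -1",
)

```text
clock: 6.38
position: [0.6078, 0.2551, 0.2393]
orientation: [3.141, 0.001, 3.066]
wrist_force: [-0.1, 1.5, -0.0]
gripper_width: 0.0542
gripper_force: 30.0
```

apply_moves(
  commands="0 0 0 0 0 0 1; 0 0 0 0 0 0 1; 0 0 0 0 0 0 1; 0 0 0 0 0 0 1; 0 0 0 0 0 0 1; 0 0 -0.04 0 0 0 1; 0 0 -0.09 0 0 0 1; 0 0 -0.09 0 0 0 1",
)

```text
clock: 7.38
position: [0.6091, 0.2556, 0.3334]
orientation: [3.138, 0.009, 3.066]
wrist_force: [0.3, -0.4, -0.3]
gripper_width: 0.094
gripper_force: 0.0
```

```bash
python3 - <<'E'
from h import *
heels()
T=np.load("top_last.npz"); f=cloud(T).reshape(-1,3)*1000; rgb=T["image"].reshape(-1,3).astype(int)
S=np.load("scene_last.npz")
cv2.imwrite("pics/in1.png",np.hstack([cv2.resize(T["image"][140:190,150:200,::-1],(400,400),interpolation=cv2.INTER_CUBIC),cv2.resize(S["image"][180:300,310:430,::-1],(400,400),interpolation=cv2.INTER_CUBIC)]))
w=cloud(S); q=w[(abs(w[...,0]-.615)<.025)&(abs(w[...,1]-.255)<.025)]*1000; print(len(q),np.histogram(q[:,2],[0,20,40,50,60,70,80,120,240]))
q=f[(abs(f[:,0]-612)<25)&(abs(f[:,1]-254)<25)]; print(np.histogram(q[:,2],[0,20,40,50,60,70,80,120,240,400]))
go((428,-178,300,.32))
E
```

```text
top black few 0
scene black few 0
y1 [(425.1, -180.7, 57.9, 53.5, 17.6, 196), (429.1, -176.5, 61.0, 51.9, 18.2, 190)] mean [ 427.1 -178.6]
y2 [(365.9, -299.3, 61.5, 49.4, 89.9, 200), (366.7, -296.2, 62.8, 60.0, 86.6, 173)] mean [ 366.3 -297.8]
be [(476.2, -389.0, 58.7, 55.2, 50.5, 203), (479.8, -385.5, 60.6, 52.9, 49.1, 190)] mean [ 478.  -387.2]
2041 (array([ 0,  4,  4,  4, 93,  0,  0,  0]), array([  0,  20,  40,  50,  60,  70,  80, 120, 240]))
(array([ 0,  0,  0,  9, 39,  9,  0,  0,  0]), array([  0,  20,  40,  50,  60,  70,  80, 120, 240, 400]))
t 7.47 at [607.4 255.  328.6] rpy [3.1413e+00 7.0000e-04 3.0658e+00] F [-0.6 -0.  -0.6] w 93.9 gf 0.0
   (428, -178, 300, 0.32) -> [ 0.1461 -0.4453  0.0284] [ 1.0000e-03 -2.0000e-04  2.7458e+00]
```

View pics/in1.png

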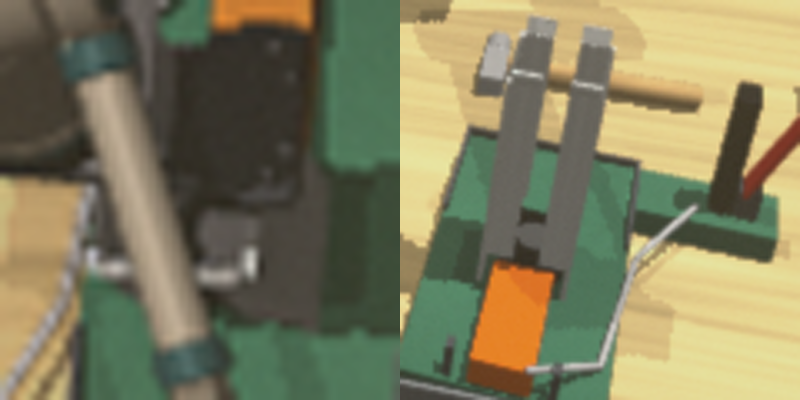

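The black heel is at the bottom of the chute, dark in the slot at (530,235), with its top at about 64 mm. Next is yellow 1.

```bash
python3 -c "
from h import *
go((431.8,-177.2,300,3.45),(431.8,-177.2,11,3.45))"
```

```text
t 7.47 at [607.4 255.  328.6] rpy [3.1413e+00 7.0000e-04 3.0658e+00] F [-0.6 -0.  -0.6] w 93.9 gf 0.0
   (431.8, -177.2, 300, 3.45) -> [ 0.1424 -0.4442  0.0284] [ 1.000e-04  7.000e-04 -3.842e-01]
   (431.8, -177.2, 11, 3.45) -> [ 0.1425 -0.4443  0.3174] [ 1.000e-04  7.000e-04 -3.842e-01]
```

apply_moves(
  commands="0.142 -0.444 0.02 0 0 -0.384 1; 0.142 -0.444 0.02 0 0 -0.384 1; 0.142 -0.444 0.02 0 0 -0.384 1; 0.142 -0.444 0.02 0 0 -0.384 1; 0.142 -0.444 0.02 0 0 -0.384 1; 0.142 -0.444 0.02 0 0 -0.384 1; 0.142 -0.444 0.02 0 0 -0.384 1; 0.142 -0.444 0.02 0 0 -0.384 1; 0.142 -0.444 0.06 0 0 -0.384 1; 0.142 -0.444 0.12 0 0 -0.384 1; 0.142 -0.444 0.17 0 0 -0.384 1; 0.142 -0.444 0.17 0 0 -0.384 1",
)

```text
clock: 8.98
position: [0.428, -0.1746, 0.154]
orientation: [3.133, -0.008, -2.834]
wrist_force: [0.1, -0.8, -0.0]
gripper_width: 0.0939
gripper_force: 0.0
```

```bash
python3 -c "
from h import *
go((431.8,-177.2,11,3.45));heels()"
```

```text
t 8.97 at [ 428.  -174.6  154. ] rpy [ 3.1326 -0.0078 -2.8336] F [ 0.1 -0.8 -0. ] w 93.9 gf 0.0
   (431.8, -177.2, 11, 3.45) -> [-0.0039 -0.0049  0.1429] [ 0.009  -0.0078 -0.0004]
top black few 0
top y1 few 26
scene black few 0
y2 [(365.9, -300.1, 58.1, 49.4, 89.9, 183), (369.4, -294.9, 61.0, 57.7, 88.0, 167)] mean [ 367.6 -297.5]
be [(475.8, -389.0, 58.8, 55.4, 49.4, 199), (479.4, -385.3, 61.9, 55.7, 48.6, 190)] mean [ 477.6 -387.2]
y1 [(429.4, -176.3, 61.2, 52.0, 19.4, 185)] mean [ 429.4 -176.3]
```

apply_moves(
  commands="0 0 0.04 0 0 0 1; 0 0 0.08 0 0 0 1; 0 0 0.12 0 0 0 1; 0 0 0.147 0 0 0 1; 0 0 0.147 0 0 0 1; 0 0 0.147 0 0 0 1; 0 0 0.147 0 0 0 -1; 0 0 0.147 0 0 0 -1; 0 0 0.147 0 0 0 -1; 0 0 0.147 0 0 0 -1; 0 0 0.147 0 0 0 -1; 0 0 0.147 0 0 0 -1",
)

```text
clock: 10.58
position: [0.4322, -0.177, 0.0115]
orientation: [3.142, 0.0, -2.833]
wrist_force: [-0.4, 0.1, 2.9]
gripper_width: 0.0539
gripper_force: 30.0
```

```bash
python3 -c "
from h import *
go((431.8,-177.2,310,3.45),(616.5,254,310,3.066),(617.5,254,238.5,3.066))"
```

```text
t 10.57 at [ 432.2 -177.    11.5] rpy [ 3.1416e+00  1.0000e-04 -2.8334e+00] F [-0.4  0.1  2.9] w 53.9 gf 30.0
   (431.8, -177.2, 310, 3.45) -> [ 4.000e-04 -1.000e-04 -2.985e-01] [ 0.      0.0001 -0.0002]
   (616.5, 254, 310, 3.066) -> [-0.3064  0.3548 -0.2984] [0.000e+00 1.000e-04 3.838e-01]
   (617.5, 254, 238.5, 3.066) -> [-0.3073  0.3545 -0.2269] [0.000e+00 1.000e-04 3.838e-01]
```

apply_moves(
  commands="0 0 -0.03 0 0 0 -1; 0 0 -0.09 0 0 0 -1; 0 0 -0.15 0 0 0 -1; 0 0 -0.21 0 0 0 -1; 0 0 -0.26 0 0 0 -1; 0 0 -0.298 0 0 0.05 -1; -0.307 0.3545 -0.298 0 0 0.384 -1; -0.307 0.3545 -0.298 0 0 0.384 -1; -0.307 0.3545 -0.298 0 0 0.384 -1; -0.307 0.3545 -0.298 0 0 0.384 -1; -0.307 0.3545 -0.298 0 0 0.384 -1; -0.307 0.3545 -0.298 0 0 0.384 -1",
)

```text
clock: 12.08
position: [0.5746, 0.1551, 0.3091]
orientation: [-3.141, -0.0, 3.066]
wrist_force: [0.5, 0.5, 0.7]
gripper_width: 0.0538
gripper_force: 30.0
```

apply_moves(
  commands="0 0 0 0 0 0 -1; 0 0 0 0 0 0 -1",
)

```text
clock: 12.32
position: [0.5737, 0.1528, 0.3088]
orientation: [-3.14, -0.002, 3.066]
wrist_force: [-0.1, -0.7, -0.6]
gripper_width: 0.0537
gripper_force: 30.0
```

```bash
cat > chk.py <<'E'
from h import *
import sys
sx=float(sys.argv[1])
go((612.5+sx,254.3-.076*sx,310,3.066),(612.5+sx,254.3-.076*sx,238.5,3.066))
c=camera("scene"); w=cloud(c); p=get_state()["position"]*1000
f=w.reshape(-1,3)*1000
b=f[(f[:,2]>p[2]-9)&(f[:,2]<p[2]+25)&(abs(f[:,0]-612)<60)&(abs(f[:,1]-254)<60)]
rgb=c["image"].reshape(-1,3).astype(int)
print(len(b),np.percentile(b,[1,99],0).round(1),rect_xy(b/1000))
E
python3 chk.py 5
```

```text
t 12.32 at [573.7 152.8 308.8] rpy [-3.1405e+00 -1.6000e-03  3.0664e+00] F [-0.1 -0.7 -0.6] w 53.7 gf 30.0
   (617.5, 253.92000000000002, 310, 3.066) -> [-0.0361  0.1041 -0.0014] [-0.0011 -0.0016  0.0004]
   (617.5, 253.92000000000002, 238.5, 3.066) -> [-0.0362  0.1042  0.0701] [-0.0011 -0.0016  0.0004]Traceback (most recent call last):
  File "chk.py", line 9, in <module>
    print(len(b),np.percentile(b,[1,99],0).round(1),rect_xy(b/1000))
                 ~~~~~~~~~~~~~^^^^^^^^^^^^
    return _quantile_unchecked(
        a, q, axis, out, overwrite_input, method, keepdims, weights)
    return _ureduce(a,
                    func=_quantile_ureduce_func,
    ...<5 lines>...
                    overwrite_input=overwrite_input,
                    method=method)
    r = func(a, **kwargs)
    result = _quantile(arr,
                       quantiles=q,
    ...<2 lines>...
                       out=out,
                       weights=wgt)
    slices_having_nans = np.isnan(arr[-1, ...])
                                  ~~~^^^^^^^^^
IndexError: index -1 is out of bounds for axis 0 with size 0
```

apply_moves(
  commands="-0.036 0.104 -0.001 0 0 0 -1; -0.036 0.104 -0.001 0 0 0 -1; -0.036 0.104 -0.001 0 0 0 -1; -0.036 0.104 -0.001 0 0 0 -1; -0.036 0.104 0.02 0 0 0 -1; -0.036 0.104 0.02 0 0 0 -1",
)

```text
clock: 13.12
position: [0.6167, 0.2518, 0.2887]
orientation: [-3.14, -0.003, 3.064]
wrist_force: [-0.9, -1.0, 0.2]
gripper_width: 0.0536
gripper_force: 30.0
```

```bash
python3 chk.py 5
```

```text
t 13.12 at [616.7 251.8 288.7] rpy [-3.1401e+00 -2.7000e-03  3.0635e+00] F [-0.9 -1.   0.2] w 53.6 gf 30.0
   (617.5, 253.92000000000002, 310, 3.066) -> [-0.0006  0.0021 -0.0213] [-0.0015 -0.0027 -0.0025]
   (617.5, 253.92000000000002, 238.5, 3.066) -> [-0.0008  0.0022  0.0502] [-0.0015 -0.0027 -0.0025]
590 [[585.4 216.  281.5]
 [643.2 288.3 314.6]] ((620.3172607421875, 256.7421875), (70.0555419921875, 67.20885467529297), 58.59976577758789)
```

apply_moves(
  commands="-0.0005 0.002 0.02 0 0 0 -1; -0.0005 0.002 0.035 0 0 0 -1; -0.0005 0.002 0.05 0 0 0 -1; -0.0005 0.002 0.05 0 0 0 -1; -0.0005 0.002 0.05 0 0 0 -1; -0.0005 0.002 0.05 0 0 0 1; -0.0005 0.002 0.05 0 0 0 1; -0.0005 0.002 0.05 0 0 0 1; -0.0005 0.002 0.05 0 0 0 1; -0.0005 0.002 0.05 0 0 0 1; -0.0005 0.002 0 0 0 0 1; -0.0005 0.002 -0.025 0 0 0 1",
)

```text
clock: 14.68
position: [0.6191, 0.2563, 0.3169]
orientation: [3.14, 0.003, 3.066]
wrist_force: [0.8, 0.3, -0.6]
gripper_width: 0.0938
gripper_force: 0.0
```

```bash
cat > stk.py <<'E'
from h import *
heels()
for n in("top","scene"):
    w=cloud(dict(np.load(n+"_last.npz"))); q=w[(abs(w[...,0]-.613)<.025)&(abs(w[...,1]-.254)<.025)]*1000; print(n,np.histogram(q[:,2],[0,30,55,75,90,108,125,142,175,240])[0])
E
python3 stk.py; python3 -c "
from h import *
go((366.5,-292.5,310,1.571),(366.5,-292.5,11,1.571))"
```

```text
top black few 0
top y1 few 0
scene black few 0
scene y1 few 0
y2 [(365.9, -299.0, 60.0, 49.3, 89.9, 199), (366.5, -295.2, 59.6, 60.8, 88.9, 169)] mean [ 366.2 -297.1]
be [(475.4, -389.4, 59.6, 55.0, 45.9, 203), (480.6, -384.1, 61.4, 53.3, 50.3, 188)] mean [ 478.  -386.8]
top [ 0  0  0  3 60  3  0  0  0]
scene [ 0  6  0  0 93  0  0  0  0]
t 14.78 at [619.9 256.6 318.1] rpy [3.139  0.0065 3.0658] F [0.7 0.5 0.3] w 94.0 gf 0.0
   (366.5, -292.5, 310, 1.571) -> [ 0.2112 -0.5667  0.0053] [0.0069 0.0033 1.4948]
   (366.5, -292.5, 11, 1.571) -> [ 0.2131 -0.5674  0.3043] [0.0069 0.0033 1.4948]
```

apply_moves(
  commands="0.209 -0.5635 0 0 0 1.5 1; 0.209 -0.5635 0 0 0 1.5 1; 0.209 -0.5635 0 0 0 1.5 1; 0.209 -0.5635 0 0 0 1.5 1; 0.209 -0.5635 0 0 0 1.5 1; 0.209 -0.5635 0 0 0 1.5 1; 0.209 -0.5635 0 0 0 1.5 1; 0.209 -0.5635 0 0 0 1.5 1; 0.209 -0.5635 0 0 0 1.5 1; 0.209 -0.5635 0 0 0 1.5 1; 0.209 -0.5635 0 0 0 1.5 1; 0.209 -0.5635 0.1 0 0 1.5 1",
)

```text
clock: 16.27
position: [0.37, -0.2919, 0.254]
orientation: [3.134, 0.006, 1.565]
wrist_force: [0.1, -0.5, -1.4]
gripper_width: 0.094
gripper_force: 0.0
```

apply_moves(
  commands="0 0 0 0 0 0 1; 0 0 0 0 0 0 1",
)

```text
clock: 16.52
position: [0.3689, -0.2901, 0.2537]
orientation: [3.139, 0.002, 1.567]
wrist_force: [0.2, -0.6, -0.0]
gripper_width: 0.0941
gripper_force: 0.0
```

```bash
python3 -c "
from h import *
go((366.3,-292.2,150,1.567),(366.3,-292.2,11,1.567));heels()"
```

```text
t 16.52 at [ 368.9 -290.1  253.7] rpy [3.1394e+00 1.6000e-03 1.5671e+00] F [ 0.2 -0.6 -0. ] w 94.1 gf 0.0
   (366.3, -292.2, 150, 1.567) -> [-0.0019 -0.0029  0.1037] [0.0022 0.0016 0.0001]
   (366.3, -292.2, 11, 1.567) -> [-0.0017 -0.0032  0.2427] [0.0022 0.0016 0.0001]
top black few 0
top y1 few 0
scene black few 0
scene y1 few 0
y2 [(365.9, -290.9, 39.5, 49.3, 89.9, 57), (370.7, -296.1, 61.3, 62.4, 88.7, 171)] mean [ 368.3 -293.5]
be [(494.9, -394.0, 59.7, 31.1, 76.1, 81), (480.4, -385.7, 66.2, 52.6, 52.5, 190)] mean [ 487.6 -389.8]
```

apply_moves(
  commands="-0.002 -0.003 0.06 0 0 0 1; -0.002 -0.003 0.12 0 0 0 1; -0.002 -0.003 0.17 0 0 0 1; -0.002 -0.003 0.215 0 0 0 1; -0.002 -0.003 0.2425 0 0 0 1; -0.002 -0.003 0.2425 0 0 0 1; -0.002 -0.003 0.2425 0 0 0 -1; -0.002 -0.003 0.2425 0 0 0 -1; -0.002 -0.003 0.2425 0 0 0 -1; -0.002 -0.003 0.2425 0 0 0 -1; -0.002 -0.003 0.2425 0 0 0 -1; -0.002 -0.003 0.2425 0 0 0 -1",
)

```text
clock: 18.12
position: [0.3648, -0.2921, 0.0099]
orientation: [3.141, 0.0, 1.566]
wrist_force: [-0.2, 0.5, 5.3]
gripper_width: 0.0535
gripper_force: 30.0
```

```bash
python3 -c "
from h import *
go((607.5,254.7,310,3.066))"
```

```text
t 18.12 at [ 364.8 -292.1    9.9] rpy [3.1409e+00 4.0000e-04 1.5657e+00] F [-0.2  0.5  5.3] w 53.5 gf 30.0
   (607.5, 254.7, 310, 3.066) -> [ 0.5479  0.2401 -0.3002] [ 2.0000e-04  8.0000e-04 -1.5003e+00]
```

apply_moves(
  commands="0 0 -0.03 0 0 0 -1; 0 0 -0.09 0 0 0 -1; 0 0 -0.15 0 0 0 -1; 0 0 -0.21 0 0 0 -1; 0 0 -0.26 0 0 0 -1; 0.548 0.24 -0.3 0 0 -1.5 -1; 0.548 0.24 -0.3 0 0 -1.5 -1; 0.548 0.24 -0.3 0 0 -1.5 -1; 0.548 0.24 -0.3 0 0 -1.5 -1; 0.548 0.24 -0.3 0 0 -1.5 -1; 0.548 0.24 -0.3 0 0 -1.5 -1; 0.548 0.24 -0.3 0 0 -1.5 -1",
)

```text
clock: 19.62
position: [0.542, 0.1089, 0.2983]
orientation: [-3.141, -0.0, 2.885]
wrist_force: [0.6, -0.9, 0.5]
gripper_width: 0.054
gripper_force: 30.0
```

apply_moves(
  commands="0 0 0 0 0 0 -1; 0 0 0 0 0 0 -1; 0 0 0 0 0 0 -1",
)

```text
clock: 20.0
position: [0.541, 0.1057, 0.2985]
orientation: [-3.141, -0.001, 2.876]
wrist_force: [-0.4, 0.1, 0.4]
gripper_width: 0.0539
gripper_force: 30.0
```

```bash
python3 -c "
from h import *
go((607.5,254.7,310,3.066),(607.5,254.7,238.5,3.066))"
```

```text
t 20.0 at [541.  105.7 298.5] rpy [-3.1409e+00 -5.0000e-04  2.8760e+00] F [-0.4  0.1  0.4] w 53.9 gf 30.0
   (607.5, 254.7, 310, 3.066) -> [-0.025   0.1613 -0.0116] [-0.0006 -0.0006 -0.19  ]
   (607.5, 254.7, 238.5, 3.066) -> [-0.0251  0.1613  0.0599] [-0.0006 -0.0006 -0.19  ]
```

apply_moves(
  commands="-0.025 0.161 -0.0115 0 0 -0.19 -1; -0.025 0.161 -0.0115 0 0 -0.19 -1; -0.025 0.161 -0.0115 0 0 -0.19 -1; -0.025 0.161 -0.0115 0 0 -0.19 -1; -0.025 0.161 -0.0115 0 0 -0.19 -1; -0.025 0.161 0.01 0 0 -0.19 -1; -0.025 0.161 0.01 0 0 -0.19 -1",
)

```text
clock: 20.88
position: [0.6064, 0.2537, 0.2877]
orientation: [-3.14, -0.003, 3.066]
wrist_force: [-0.1, -0.5, -0.4]
gripper_width: 0.0539
gripper_force: 30.0
```

```bash
python3 chk.py -5
```

```text
t 20.88 at [606.4 253.7 287.7] rpy [-3.1400e+00 -3.0000e-03  3.0659e+00] F [-0.1 -0.5 -0.4] w 53.9 gf 30.0
   (607.5, 254.68, 310, 3.066) -> [-0.001   0.001  -0.0223] [-0.0016 -0.003  -0.0001]
   (607.5, 254.68, 238.5, 3.066) -> [-0.0012  0.0011  0.0492] [-0.0016 -0.003  -0.0001]
494 [[586.  217.7 281.1]
 [645.3 290.6 313.7]] ((609.4771728515625, 254.92913818359375), (66.58858489990234, 68.9609603881836), 43.15059280395508)
```

apply_moves(
  commands="-0.0005 0.001 0.02 0 0 0 -1; -0.0005 0.001 0.035 0 0 0 -1; -0.0005 0.001 0.049 0 0 0 -1; -0.0005 0.001 0.049 0 0 0 -1; -0.0005 0.001 0.049 0 0 0 -1; -0.0005 0.001 0.049 0 0 0 1; -0.0005 0.001 0.049 0 0 0 1; -0.0005 0.001 0.049 0 0 0 1; -0.0005 0.001 0.049 0 0 0 1; -0.0005 0.001 0.049 0 0 0 1; -0.0005 0.001 0 0 0 0 1; -0.0005 0.001 -0.025 0 0 0 1",
)

```text
clock: 22.42
position: [0.6087, 0.2571, 0.316]
orientation: [3.141, 0.003, 3.068]
wrist_force: [-0.3, 0.8, -0.3]
gripper_width: 0.0942
gripper_force: 0.0
```

```bash
python3 stk.py; python3 -c "
from h import *
go((478,-387,310,2.42))"
```

```text
top black few 0
top y1 few 0
top y2 few 0
scene black few 0
scene y1 few 0
scene y2 few 0
be [(476.2, -389.1, 59.3, 55.8, 48.7, 200), (479.1, -384.7, 62.9, 55.2, 47.2, 188)] mean [ 477.6 -386.9]
top [ 0  0  0  0  0  4 45  1  0]
scene [  0   7   5   8   8   5 100   0   0]
t 22.52 at [609.6 257.4 317.2] rpy [3.139  0.0064 3.0683] F [ 1.1 -0.1  1. ] w 94.1 gf 0.0
   (478, -387, 310, 2.42) -> [ 0.0841 -0.6523  0.005 ] [0.0045 0.0053 0.6484]
```

apply_moves(
  commands="0.078 -0.6455 0 0 0 2.236 1; 0.078 -0.6455 0 0 0 2.236 1; 0.078 -0.6455 0 0 0 2.236 1; 0.078 -0.6455 0 0 0 2.236 1; 0.078 -0.6455 0 0 0 2.236 1; 0.078 -0.6455 0 0 0 2.236 1; 0.078 -0.6455 0 0 0 2.236 1; 0.078 -0.6455 0 0 0 2.236 1; 0.078 -0.6455 0 0 0 2.236 1; 0.078 -0.6455 0 0 0 2.236 1; 0.078 -0.6455 0 0 0 2.236 1; 0.078 -0.6455 0 0 0 2.236 1",
)

```text
clock: 24.02
position: [0.4818, -0.3833, 0.311]
orientation: [-3.138, 0.0, 0.823]
wrist_force: [-0.7, 0.2, -0.7]
gripper_width: 0.0943
gripper_force: 0.0
```

apply_moves(
  commands="0 0 0 0 0 0 1; 0 0 0 0 0 0 1; 0 0 0 0 0 0 1",
)

```text
clock: 24.4
position: [0.4833, -0.3805, 0.3135]
orientation: [-3.141, -0.0, 0.834]
wrist_force: [-0.0, 0.7, -0.3]
gripper_width: 0.0938
gripper_force: 0.0
```

```bash
python3 -c "
from h import *
go((481,-383.2,150,.83),(481,-383.2,11,.83));heels()"
```

```text
t 24.4 at [ 483.3 -380.5  313.5] rpy [-3.1414e+00 -1.0000e-04  8.3440e-01] F [-0.   0.7 -0.3] w 93.8 gf 0.0
   (481, -383.2, 150, 0.83) -> [-0.0035  0.0002  0.1635] [-0.0002 -0.0001  0.0044]
   (481, -383.2, 11, 0.83) -> [-3.500e-03  2.000e-04  3.025e-01] [-0.0002 -0.0001  0.0044]
top black few 0
top y1 few 0
top y2 few 0
scene black few 0
scene y1 few 0
scene y2 few 0
be [(481.5, -384.2, 46.0, 52.9, 52.2, 53), (480.3, -383.3, 61.2, 53.0, 45.6, 190)] mean [ 480.9 -383.8]
```

apply_moves(
  commands="-0.0035 0 0.06 0 0 0 1; -0.0035 0 0.12 0 0 0 1; -0.0035 0 0.18 0 0 0 1; -0.0035 0 0.24 0 0 0 1; -0.0035 0 0.28 0 0 0 1; -0.0035 0 0.302 0 0 0 1; -0.0035 0 0.302 0 0 0 1; -0.0035 0 0.302 0 0 0 -1; -0.0035 0 0.302 0 0 0 -1; -0.0035 0 0.302 0 0 0 -1; -0.0035 0 0.302 0 0 0 -1; -0.0035 0 0.302 0 0 0 -1",
)

```text
clock: 26.0
position: [0.481, -0.3838, 0.0121]
orientation: [3.141, -0.0, 0.832]
wrist_force: [0.2, 0.0, 2.9]
gripper_width: 0.0539
gripper_force: 29.9
```

apply_moves(
  commands="0 0 0 0 0 0 -1; 0 0 0 0 0 0 -1",
)

```text
clock: 26.25
position: [0.4809, -0.3838, 0.0121]
orientation: [3.141, -0.0, 0.832]
wrist_force: [-0.3, 0.9, 4.8]
gripper_width: 0.054
gripper_force: 29.9
```

```bash
python3 -c "
from h import *
go((617.5,253.9,310,-.076))"
```

```text
t 26.25 at [ 480.9 -383.8   12.1] rpy [ 3.1411 -0.      0.8323] F [-0.3  0.9  4.8] w 54.0 gf 29.9
   (617.5, 253.9, 310, -0.076) -> [ 0.5635 -0.3282 -0.2981] [ 5.000e-04 -3.000e-04  9.083e-01]
```

apply_moves(
  commands="0 0 -0.03 0 0 0 -1; 0 0 -0.09 0 0 0 -1; 0 0 -0.15 0 0 0 -1; 0 0 -0.21 0 0 0 -1; 0 0 -0.26 0 0 0 -1; 0.5635 -0.328 -0.298 0 0 0.908 -1; 0.5635 -0.328 -0.298 0 0 0.908 -1; 0.5635 -0.328 -0.298 0 0 0.908 -1; 0.5635 -0.328 -0.298 0 0 0.908 -1; 0.5635 -0.328 -0.298 0 0 0.908 -1; 0.5635 -0.328 -0.298 0 0 0.908 -1; 0.5635 -0.328 -0.298 0 0 0.908 -1",
)

```text
clock: 27.75
position: [0.5695, 0.0289, 0.2957]
orientation: [3.142, 0.0, -0.076]
wrist_force: [0.6, -0.1, 0.2]
gripper_width: 0.0536
gripper_force: 29.9
```

apply_moves(
  commands="0 0 0 0 0 0 -1; 0 0 0 0 0 0 -1; 0 0 0 0 0 0 -1",
)

```text
clock: 28.12
position: [0.5691, 0.0255, 0.2958]
orientation: [3.141, 0.001, -0.078]
wrist_force: [1.0, -0.4, -0.7]
gripper_width: 0.0539
gripper_force: 29.9
```

```bash
python3 -c "
from h import *
go((617.5,253.9,310,-.076))"
```

```text
t 28.12 at [569.1  25.5 295.8] rpy [ 3.141e+00  7.000e-04 -7.770e-02] F [ 1.  -0.4 -0.7] w 53.9 gf 29.9
   (617.5, 253.9, 310, -0.076) -> [ 0.0305 -0.2315 -0.0144] [ 0.0006  0.0007 -0.0017]
```

apply_moves(
  commands="0.0305 -0.2315 -0.014 0 0 -0.002 -1; 0.0305 -0.2315 -0.014 0 0 -0.002 -1; 0.0305 -0.2315 -0.014 0 0 -0.002 -1; 0.0305 -0.2315 -0.014 0 0 -0.002 -1; 0.0305 -0.2315 -0.014 0 0 -0.002 -1; 0.0305 -0.2315 -0.014 0 0 -0.002 -1; 0.0305 -0.2315 -0.014 0 0 -0.002 -1; 0.0305 -0.2315 0.008 0 0 -0.002 -1; 0.0305 -0.2315 0.008 0 0 -0.002 -1",
)

```text
clock: 29.25
position: [0.6164, 0.2537, 0.2869]
orientation: [3.14, 0.003, -0.076]
wrist_force: [0.4, -0.0, -0.4]
gripper_width: 0.0543
gripper_force: 29.9
```

```bash
sed -i 's/3.066/-.076/g' chk.py; python3 chk.py 5
```

```text
t 29.25 at [616.4 253.7 286.9] rpy [ 3.1403e+00  3.1000e-03 -7.5700e-02] F [ 0.4 -0.  -0.4] w 54.3 gf 29.9
   (617.5, 253.92000000000002, 310, -0.076) -> [ 0.001  -0.0003 -0.0231] [0.0013 0.0031 0.0003]
   (617.5, 253.92000000000002, 238.5, -0.076) -> [ 0.0012 -0.0003  0.0484] [0.0013 0.0031 0.0003]
602 [[585.4 218.  279.8]
 [643.8 290.9 312.2]] ((619.2819213867188, 250.8829345703125), (70.86722564697266, 66.96975708007812), 26.537683486938477)
```

apply_moves(
  commands="0.001 0 0.02 0 0 0 -1; 0.001 0 0.035 0 0 0 -1; 0.001 0 0.0485 0 0 0 -1; 0.001 0 0.0485 0 0 0 -1; 0.001 0 0.0485 0 0 0 -1; 0.001 0 0.0485 0 0 0 1; 0.001 0 0.0485 0 0 0 1; 0.001 0 0.0485 0 0 0 1; 0.001 0 0.0485 0 0 0 1; 0.001 0 0.0485 0 0 0 1; 0.001 0 0 0 0 0 1; 0.001 0 -0.025 0 0 0 1",
)

```text
clock: 30.8
position: [0.6189, 0.2556, 0.3155]
orientation: [-3.141, -0.003, -0.074]
wrist_force: [0.8, -0.7, -0.0]
gripper_width: 0.0939
gripper_force: 0.0
```

```bash
python3 stk.py; python3 - <<'E'
from h import *
T=dict(np.load("top_last.npz")); S=dict(np.load("scene_last.npz"))
for n,C in(("top",T),("scene",S)):
    f=cloud(C).reshape(-1,3)*1000; rgb=C["image"].reshape(-1,3).astype(int)
    t=f[(f[:,2]>149)&(f[:,2]<163)&(abs(f[:,0]-500)<50)&(abs(f[:,1]-410)<60)]; dark=rgb[(f[:,2]>149)&(f[:,2]<163)&(abs(f[:,0]-500)<50)&(abs(f[:,1]-410)<60)]
    d=t[(dark.max(1)<80)]; print(n,"grip",len(d),d.min(0).round(),d.max(0).round(),rect_xy(d/1000))
    g=f[(f[:,2]>60)&(f[:,2]<146)&(abs(f[:,0]-500)<50)&(abs(f[:,1]-410)<60)]; gr=rgb[(f[:,2]>60)&(f[:,2]<146)&(abs(f[:,0]-500)<50)&(abs(f[:,1]-410)<60)]
    d=g[gr.max(1)<80]; print("  grip body",len(d),d.min(0).round(),d.max(0).round())
    k=f[(f[:,2]>100)&(f[:,0]>430)&(f[:,0]<600)&(f[:,1]>475)&(f[:,1]<560)]; print("  crate",np.percentile(k,[2,50,98],0).round())
cv2.imwrite("pics/trig.png",np.hstack([cv2.resize(T["image"][170:220,100:150,::-1],(400,400),interpolation=cv2.INTER_CUBIC),cv2.resize(S["image"][195:265,370:440,::-1],(400,400),interpolation=cv2.INTER_CUBIC)]))
E
```

```text
top black few 0
top y1 few 0
top y2 few 0
top be few 0
scene black few 0
scene y1 few 0
scene y2 few 0
scene be few 0
top [ 0  0  0  0  0  0  1 61  1]
scene [ 0  7  0  0  0  0  0 94  0]
top grip 33 [478. 403. 151.] [506. 422. 162.] ((491.42755126953125, 412.8238830566406), (27.512826919555664, 18.87905502319336), 7.302548885345459)
  grip body 7 [478. 406.  83.] [505. 440. 145.]
  crate [[434. 536. 101.]
 [521. 539. 137.]
 [597. 551. 158.]]
scene grip 43 [489. 405. 149.] [513. 421. 159.] ((500.9107971191406, 412.72442626953125), (15.889495849609375, 24.40976333618164), 88.04957580566406)
  grip body 169 [504. 404.  60.] [514. 441. 146.]
  crate [[434. 540. 101.]
 [534. 542. 132.]
 [600. 557. 153.]]
```

View pics/trig.png

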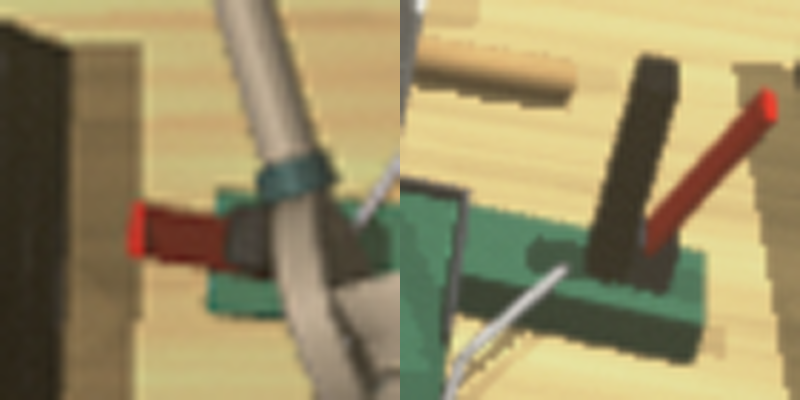

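All four heels are in, with the stack top at about 166 mm. In the left crop the trigger tip is at (135,230) and the grip top at (250,240). In the right crop the grip top is at (655,60) and the trigger tip at (770,105). Now to the trigger.

```bash
python3 -c "
from h import *
go((497.6,430.7,300,-.076),(497.6,430.7,115,-.076))"
```

```text
t 30.9 at [619.8 255.9 316.8] rpy [-3.1391 -0.0065 -0.0738] F [-1.1  0.5 -0.6] w 94.1 gf 0.0
   (497.6, 430.7, 300, -0.076) -> [-0.1348 -0.1653  0.0163] [-0.0025 -0.0065  0.0023]
   (497.6, 430.7, 115, -0.076) -> [-0.136  -0.1649  0.2013] [-0.0025 -0.0065  0.0023]
```

apply_moves(
  commands="-0.134 -0.167 0 0 0 0 1; -0.134 -0.167 0 0 0 0 1; -0.134 -0.167 0 0 0 0 1; -0.134 -0.167 0 0 0 0 1; -0.134 -0.167 0.02 0 0 0 1; -0.134 -0.167 0.06 0 0 0 1; -0.134 -0.167 0.11 0 0 0 1; -0.134 -0.167 0.11 0 0 0 1; -0.134 -0.167 0.11 0 0 0 1; -0.134 -0.167 0.11 0 0 0 1",
)

```text
clock: 32.15
position: [0.4983, 0.4327, 0.2057]
orientation: [-3.139, -0.004, -0.074]
wrist_force: [0.1, 0.1, 0.2]
gripper_width: 0.0939
gripper_force: 0.0
```

```bash
python3 - <<'E'
from h import *
go((497.6,430.7,115,-.076),(496.6,418.3,115,-.076))
S=camera("scene"); T=camera("top")
cv2.imwrite("pics/trig2.png",np.hstack([cv2.resize(T["image"][160:230,95:165,::-1],(400,400),interpolation=cv2.INTER_CUBIC),cv2.resize(S["image"][170:270,350:450,::-1],(400,400),interpolation=cv2.INTER_CUBIC)]))
E
```

```text
t 32.15 at [498.3 432.7 205.7] rpy [-3.1386 -0.0036 -0.0738] F [0.1 0.1 0.2] w 93.9 gf 0.0
   (497.6, 430.7, 115, -0.076) -> [-0.0009  0.0023  0.0907] [-0.003  -0.0036  0.0022]
   (496.6, 418.3, 115, -0.076) -> [-0.001   0.0148  0.0906] [-0.003  -0.0036  0.0022]
```

View pics/trig2.png

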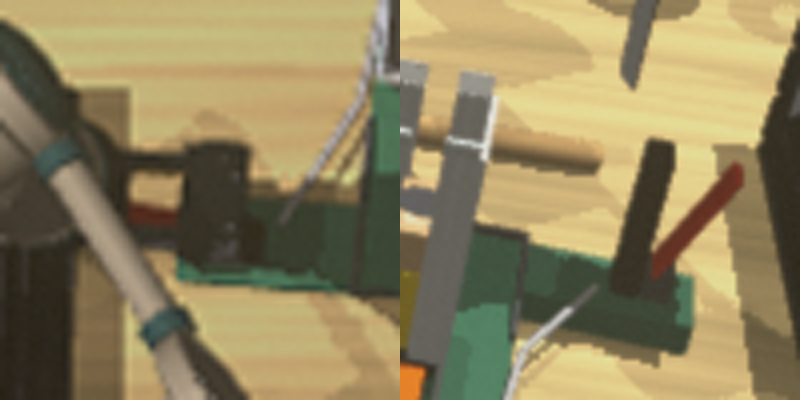

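The left fingertip at (630,85) clears the grip top at (660,145) on its -y side. The other finger is out past the trigger, behind the crop edge. Descending.

apply_moves(
  commands="-0.001 0.001 0.02 0 0 0 1; -0.001 0.001 0.04 0 0 0 1; -0.001 0.001 0.06 0 0 0 1; -0.001 0.001 0.08 0 0 0 1; -0.001 0.001 0.09 0 0 0 1; -0.001 0.001 0.09 0 0 0 1; -0.001 0.001 0.09 0 0 0 1",
)

```text
clock: 33.12
position: [0.4966, 0.4314, 0.1143]
orientation: [-3.14, -0.002, -0.074]
wrist_force: [0.2, 0.5, -0.8]
gripper_width: 0.0939
gripper_force: 0.0
```

```bash
python3 -c "
from h import *
go((496.6,418.3,115,-.076))"
```

```text
t 33.12 at [496.6 431.4 114.3] rpy [-3.1402e+00 -1.6000e-03 -7.3700e-02] F [ 0.2  0.5 -0.8] w 93.9 gf 0.0
   (496.6, 418.3, 115, -0.076) -> [ 0.001   0.0131 -0.0007] [-0.0014 -0.0016  0.0023]
```

apply_moves(
  commands="0 0 0 0 0 0 0.45; 0 0.004 0 0 0 0 0.4; 0 0.008 0 0 0 0 0.2; 0 0.013 0 0 0 0 0; 0 0.013 0 0 0 0 -0.2; 0 0.013 0 0 0 0 -1; 0 0.013 0 0 0 0 -1; 0 0.013 0 0 0 0 -1; 0 0.013 0 0 0 0 -1; 0 0.013 0 0 0 0 -1",
)

```text
clock: 34.38
position: [0.4958, 0.4191, 0.1175]
orientation: [-3.138, -0.004, -0.074]
wrist_force: [-3.6, 0.2, 15.1]
gripper_width: 0.0311
gripper_force: 30.0
```

apply_moves(
  commands="0 0 0 0 0 0 -1; 0 0 0 0 0 0 -1; 0 0 0 0 0 0 -1",
)

```text
clock: 34.75
position: [0.4958, 0.4191, 0.1175]
orientation: [-3.138, -0.004, -0.074]
wrist_force: [-3.3, 0.9, 14.5]
gripper_width: 0.031
gripper_force: 30.0
```

```bash
python3 - <<'E'
from h import *
go((496.6,418.3,115,-.076))
S=camera("scene"); T=camera("top")
cv2.imwrite("pics/sq.png",np.hstack([cv2.resize(T["image"][120:230,110:220,::-1],(400,400),interpolation=cv2.INTER_CUBIC),cv2.resize(S["image"][160:310,300:450,::-1],(400,400),interpolation=cv2.INTER_CUBIC)]))
E
```

```text
t 34.75 at [495.8 419.1 117.5] rpy [-3.1377 -0.0038 -0.0737] F [-3.3  0.9 14.5] w 31.0 gf 30.0
   (496.6, 418.3, 115, -0.076) -> [0.0009 0.0007 0.0025] [-0.0039 -0.0038  0.0023]
```

View pics/sq.png

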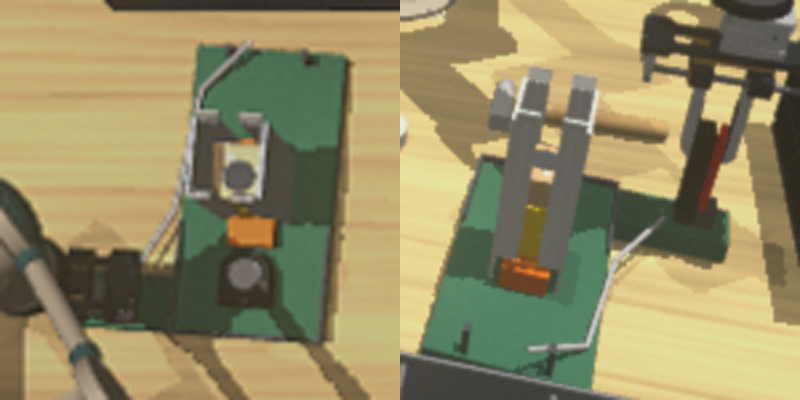

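The squeeze is full: width is 31 mm, the pusher is out at (250,232) and the black heel is on the tray at (245,280). Letting go now.

apply_moves(
  commands="0 0 0 0 0 0 -0.1; 0 -0.003 0 0 0 0 0.2; 0 -0.007 0 0 0 0 0.5; 0 -0.013 0 0 0 0 1; 0 -0.013 0 0 0 0 1; 0 -0.013 0 0 0 0 1; 0 -0.013 0 0 0 0 1; 0 -0.013 -0.04 0 0 0 1; 0 -0.013 -0.1 0 0 0 1; 0 -0.013 -0.16 0 0 0 1; 0 -0.013 -0.185 0 0 0 1; 0 -0.013 -0.185 0 0 0 1",
)

```text
clock: 36.35
position: [0.4967, 0.431, 0.3008]
orientation: [-3.139, -0.004, -0.074]
wrist_force: [-0.4, 0.2, -1.0]
gripper_width: 0.0938
gripper_force: 0.0
```

```bash
python3 - <<'E'
from h import *
go((515,262,300,-.076))
for n in("top","scene"):
    c=camera(n); np.savez(n+"_last.npz",**c); w=cloud(c)
    f=w.reshape(-1,3)*1000; rgb=c["image"].reshape(-1,3).astype(int)
    near=(abs(f[:,0]-518)<60)&(abs(f[:,1]-261)<60)
    b=f[near&(f[:,2]>52)&(f[:,2]<76)]; print(n,len(b),b[:,2].max(),[np.round(x,1) for x in rect_xy(b/1000)],b.min(0).round(),b.max(0).round())
    q=w[(abs(w[...,0]-.613)<.025)&(abs(w[...,1]-.254)<.025)]*1000; print(n,np.histogram(q[:,2],[0,30,55,75,90,108,125,142,175,240])[0])
S,T=[np.load(n+"_last.npz") for n in("scene","top")]
cv2.imwrite("pics/rel.png",np.hstack([cv2.resize(T["image"][140:230,110:200,::-1],(400,400),interpolation=cv2.INTER_CUBIC),cv2.resize(S["image"][160:310,300:450,::-1],(400,400),interpolation=cv2.INTER_CUBIC)]))
E
```

```text
t 36.35 at [496.7 431.  300.8] rpy [-3.1388 -0.0041 -0.074 ] F [-0.4  0.2 -1. ] w 93.8 gf 0.0
   (515, 262, 300, -0.076) -> [0.0307 0.1672 0.0005] [-0.0028 -0.0041  0.002 ]
top 219 75.55814655570492 [array([530. , 255.2]), array([72.1, 92.4]), np.float64(88.9)] [484. 218.  52.] [577. 290.  76.]
top [  0   0   0   0   3   6 125   0   0]
scene 12 67.1552565850444 [array([489.5, 262.5]), array([18.2,  9. ]), np.float64(84.1)] [485. 253.  63.] [495. 271.  67.]
scene [ 0  0  1  0  0  2 96  0  0]
```

View pics/rel.png

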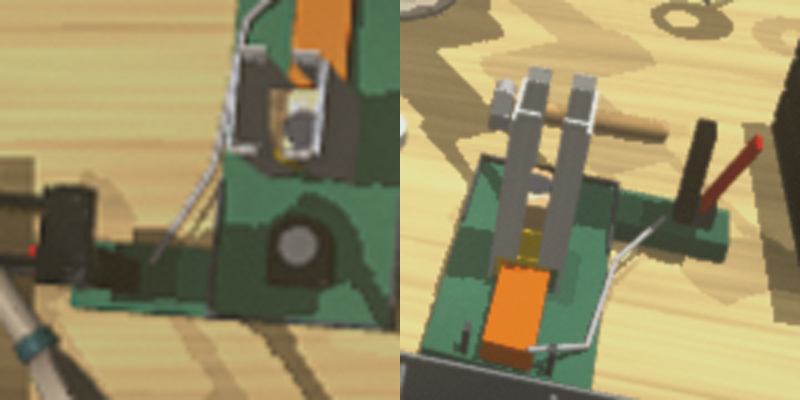

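The trigger and pusher are back, the stack has dropped to about 132 mm, and the black heel stands on the tray at (300,253) in the left crop. Now I'll measure it.

```bash
python3 - <<'E'
from h import *
T=np.load("top_last.npz"); w=cloud(T); f=w.reshape(-1,3)*1000
b=f[(abs(f[:,0]-518)<43)&(abs(f[:,1]-261)<45)&(f[:,2]>50)&(f[:,2]<76)]; b=b[b[:,0]<551]
print(len(b),b.min(0).round(),b.max(0).round(),[np.round(x,1) for x in rect_xy(b/1000)])
h=np.histogram(b[:,0],range(475,560,5)); print(h)
S=np.load("scene_last.npz"); f=cloud(S).reshape(-1,3)*1000; b=f[(abs(f[:,0]-522)<40)&(abs(f[:,1]-263)<45)&(f[:,2]>40)&(f[:,2]<76)]; print(len(b),b.min(0).round(),b.max(0).round())
go((512,261.5,300,-.076),(512,261.5,42,-.076))
E
```

```text
214 [484. 235.  53.] [541. 289.  76.] [array([512.5, 262.1]), array([57.5, 53.5]), np.float64(0.3)]
(array([ 0, 14, 16, 15, 23, 22, 15, 27, 18, 14, 26, 11,  8,  5,  0,  0]), array([475, 480, 485, 490, 495, 500, 505, 510, 515, 520, 525, 530, 535,
       540, 545, 550, 555]))
12 [485. 253.  63.] [495. 271.  67.]
t 36.45 at [495.4 430.3 296.9] rpy [ 3.1401e+00  1.6000e-03 -7.4000e-02] F [0.3 1.3 0.3] w 93.8 gf 0.0
   (512, 261.5, 300, -0.076) -> [ 0.029   0.1671 -0.0029] [0.0015 0.0016 0.002 ]
   (512, 261.5, 42, -0.076) -> [0.0294 0.1667 0.2551] [0.0015 0.0016 0.002 ]
```

apply_moves(
  commands="0.027 0.165 0 0 0 -0.04 1; 0.027 0.165 0 0 0 -0.04 1; 0.027 0.165 0 0 0 -0.04 1; 0.027 0.165 0 0 0 -0.04 1; 0.027 0.165 0 0 0 -0.04 1; 0.027 0.165 0.05 0 0 -0.04 1; 0.027 0.165 0.1 0 0 -0.04 1; 0.027 0.165 0.1 0 0 -0.04 1; 0.027 0.165 0.1 0 0 -0.04 1",
)

```text
clock: 37.58
position: [0.5116, 0.2657, 0.1994]
orientation: [-3.141, -0.002, -0.032]
wrist_force: [-0.0, 0.1, 0.3]
gripper_width: 0.0938
gripper_force: 0.0
```

```bash
python3 - <<'E'
from h import *
go((509.6,263.9,42,-.034))
E
```

```text
t 37.58 at [511.6 265.7 199.4] rpy [-3.1406e+00 -1.8000e-03 -3.2400e-02] F [-0.   0.1  0.3] w 93.8 gf 0.0
   (509.6, 263.9, 42, -0.034) -> [-0.0022  0.002   0.1574] [-0.001  -0.0018  0.0016]
```

apply_moves(
  commands="-0.002 0.001 0.04 0 0 0 1; -0.002 0.001 0.08 0 0 0 1; -0.002 0.001 0.12 0 0 0 1; -0.002 0.001 0.145 0 0 0 1; -0.002 0.001 0.157 0 0 0 1; -0.002 0.001 0.157 0 0 0 1; -0.002 0.001 0.157 0 0 0 -1; -0.002 0.001 0.157 0 0 0 -1; -0.002 0.001 0.157 0 0 0 -1; -0.002 0.001 0.157 0 0 0 -1; -0.002 0.001 0.157 0 0 0 -1; -0.002 0.001 0.157 0 0 0 -1",
)

```text
clock: 39.08
position: [0.5088, 0.2635, 0.0414]
orientation: [-3.141, -0.0, -0.034]
wrist_force: [0.3, 0.1, 2.3]
gripper_width: 0.054
gripper_force: 30.0
```

apply_moves(
  commands="0 0 -0.02 0 0 0 -1; 0 0 -0.06 0 0 0 -1; 0 0 -0.11 0 0 0 -1; 0 0 -0.14 0 0 0 -1; 0 0 -0.14 0 0 0 -1; 0 0 -0.14 0 0 0 -1",
)

```text
clock: 39.83
position: [0.5077, 0.2631, 0.1797]
orientation: [3.141, 0.002, -0.034]
wrist_force: [-0.3, -0.5, -0.8]
gripper_width: 0.0539
gripper_force: 30.0
```

```bash
python3 - <<'E'
from h import *
# plate centre and heel offset; both cameras
go((565.4,-275,182,-.034))
p=get_state()["position"]*1000
for n in("top","scene"):
    c=camera(n); f=cloud(c).reshape(-1,3)*1000; rgb=c["image"].reshape(-1,3).astype(int)
    b=f[(abs(f[:,0]-p[0])<60)&(abs(f[:,1]-p[1])<60)&(f[:,2]>p[2]-9)&(f[:,2]<p[2]+25)&(rgb.max(1)<80)]
    print(n,len(b),b.min(0).round(),b.max(0).round()) if len(b) else print(n,0)
    q=f[(np.hypot(f[:,0]-565,f[:,1]+275)<75)&(f[:,2]>7)&(f[:,2]<25)]
    print("plate",len(q),[np.round(v,1) for v in cv2.minEnclosingCircle(q[:,:2].astype(np.float32))],q.mean(0).round(1))
E
```

```text
t 39.83 at [507.7 263.1 179.7] rpy [ 3.1408e+00  2.3000e-03 -3.3800e-02] F [-0.3 -0.5 -0.8] w 53.9 gf 30.0
   (565.4, -275, 182, -0.034) -> [ 0.0758  0.5359 -0.002 ] [0.0008 0.0023 0.0002]
top 6 [485. 222. 189.] [516. 281. 202.]
plate 559 [array([ 565.9, -277. ]), np.float64(73.4)] [ 563.4 -276.3   13.3]
scene 122 [490. 240. 171.] [547. 289. 205.]
plate 598 [array([ 565.4, -272.7]), np.float64(58.2)] [ 569.7 -271.7   12.4]
```

apply_moves(
  commands="0 0 -0.06 0 0 0 -1; 0 0 -0.11 0 0 0 -1; 0.071 0.5355 -0.12 0 0 0 -1; 0.071 0.5355 -0.12 0 0 0 -1; 0.071 0.5355 -0.12 0 0 0 -1; 0.071 0.5355 -0.12 0 0 0 -1; 0.071 0.5355 -0.12 0 0 0 -1; 0.071 0.5355 -0.12 0 0 0 -1; 0.071 0.5355 -0.12 0 0 0 -1; 0.071 0.5355 -0.12 0 0 0 -1; 0.071 0.5355 -0.12 0 0 0 -1; 0.071 0.5355 -0.12 0 0 0 -1",
)

```text
clock: 41.42
position: [0.5611, -0.2771, 0.2982]
orientation: [-3.14, 0.004, -0.038]
wrist_force: [-0.5, -0.0, 0.2]
gripper_width: 0.0537
gripper_force: 30.0
```

apply_moves(
  commands="0 0 0 0 0 0 -1; 0 0 0 0 0 0 -1; 0 0 0 0 0 0 -1",
)

```text
clock: 41.8
position: [0.5617, -0.2728, 0.3014]
orientation: [-3.141, -0.0, -0.032]
wrist_force: [-0.2, 0.4, -0.3]
gripper_width: 0.0541
gripper_force: 30.0
```

```bash
python3 - <<'E'
from h import *
go((560.6,-274.4,120,-.034))
E
```

```text
t 41.8 at [ 561.7 -272.8  301.4] rpy [-3.1414e+00 -3.0000e-04 -3.2000e-02] F [-0.2  0.4 -0.3] w 54.1 gf 30.0
   (560.6, -274.4, 120, -0.034) -> [-0.0011  0.0017  0.1814] [-0.0001 -0.0003  0.002 ]
```

apply_moves(
  commands="-0.001 0.001 0.06 0 0 0 -1; -0.001 0.001 0.12 0 0 0 -1; -0.001 0.001 0.18 0 0 0 -1; -0.001 0.001 0.23 0 0 0 -1; -0.001 0.001 0.26 0 0 0 -1; -0.001 0.001 0.26 0 0 0 -1; -0.001 0.001 0.26 0 0 0 -1; -0.001 0.001 0.26 0 0 0 -1",
)

```text
clock: 42.8
position: [0.5619, -0.2757, 0.0433]
orientation: [3.14, -0.003, -0.033]
wrist_force: [-0.2, 0.2, 0.1]
gripper_width: 0.0533
gripper_force: 30.0
```

```bash
python3 - <<'E'
from h import *
go((560.6,-274.4,24,-.034))
p=get_state()["position"]*1000
c=camera("scene"); f=cloud(c).reshape(-1,3)*1000; rgb=c["image"].reshape(-1,3).astype(int)
b=f[(abs(f[:,0]-p[0])<60)&(abs(f[:,1]-p[1])<60)&(f[:,2]>p[2]-9)&(f[:,2]<p[2]+25)]
d=b[(b[:,2]<p[2]-2)]; print("heel",len(b),np.percentile(d,[2,50,98],0).round(1))
q=f[(np.hypot(f[:,0]-565,f[:,1]+275)<75)&(f[:,2]>7)&(f[:,2]<17)]; print("plate",q.min(0).round(1),q.max(0).round(1))
cv2.imwrite("pics/pl.png",cv2.resize(c["image"][170:260,135:235,::-1],(600,540),interpolation=cv2.INTER_CUBIC))
E
```

```text
t 42.8 at [ 561.9 -275.7   43.3] rpy [ 3.1397 -0.0035 -0.0334] F [-0.2  0.2  0.1] w 53.3 gf 30.0
   (560.6, -274.4, 24, -0.034) -> [-0.0015 -0.0013  0.0193] [ 0.0019 -0.0035  0.0006]
heel 300 [[ 559.  -289.6   34.9]
 [ 594.3 -263.2   38.2]
 [ 600.5 -247.2   41. ]]
plate [ 517.7 -327.8    7.1] [ 621.6 -218.2   16.8]
```

View pics/pl.png

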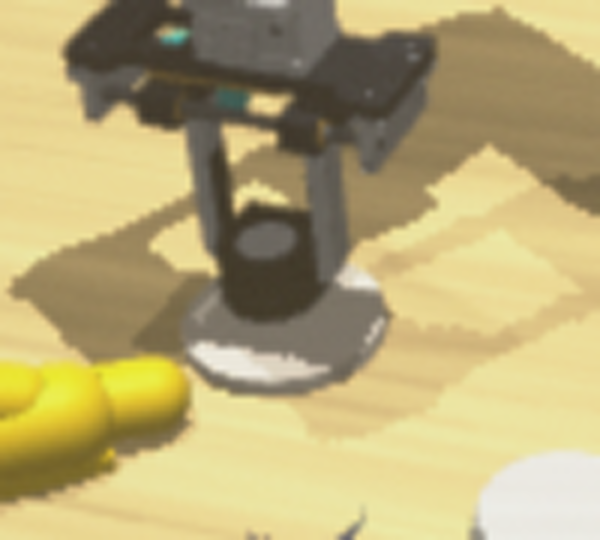

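The black heel hangs upright over the plate at (275,270), near the middle. The last's tip at (185,390) is clear of the fingers. Setting it down.

apply_moves(
  commands="-0.001 -0.0005 0.008 0 0 0 -1; -0.001 -0.0005 0.014 0 0 0 -1; -0.001 -0.0005 0.018 0 0 0 -1; -0.001 -0.0005 0.0185 0 0 0 -1; -0.001 -0.0005 0.0185 0 0 0 -1; -0.001 -0.0005 0.0185 0 0 0 -1",
)

```text
clock: 43.6
position: [0.5591, -0.2743, 0.0233]
orientation: [-3.141, 0.001, -0.034]
wrist_force: [-2.5, 1.0, 5.8]
gripper_width: 0.0537
gripper_force: 30.0
```

Contact is light, at 6 N. Release and lift.

apply_moves(
  commands="0 0 0 0 0 0 0; 0 0 0 0 0 0 0.5; 0 0 0 0 0 0 1; 0 0 0 0 0 0 1; 0 0 0 0 0 0 1; 0 0 -0.03 0 0 0 1; 0 0 -0.08 0 0 0 1; 0 0 -0.14 0 0 0 1; 0 0 -0.2 0 0 0 1; -0.1 0 -0.25 0 0 0 1; -0.2 0 -0.25 0 0 0 1; -0.2 0 -0.25 0 0 0 1",
)

```text
clock: 45.1
position: [0.3785, -0.2684, 0.27]
orientation: [3.141, -0.0, -0.033]
wrist_force: [-0.5, -0.8, -0.3]
gripper_width: 0.0939
gripper_force: 0.0
```

```bash
python3 - <<'E'
from h import *
go((400,-274,270,-.034))
for n in("top","scene"):
    c=camera(n); f=cloud(c).reshape(-1,3)*1000
    b=f[(np.hypot(f[:,0]-565,f[:,1]+275)<50)&(f[:,2]>(36 if n=="top" else 34))&(f[:,2]<60)]; print(n,"heel",len(b),np.percentile(b[:,2],90).round(1),[np.round(v,1) for v in rect_xy(b/1000)])
    q=f[(np.hypot(f[:,0]-565,f[:,1]+275)<75)&(f[:,2]>7)&(f[:,2]<60)]; print(" plate",[np.round(v,1) for v in rect_xy(q/1000)])
    if n=="scene": cv2.imwrite("pics/end.png",cv2.resize(c["image"][:,:,::-1],(768,576),interpolation=cv2.INTER_CUBIC))
E
```

```text
t 45.1 at [ 378.5 -268.4  270. ] rpy [ 3.1406e+00 -4.0000e-04 -3.2900e-02] F [-0.5 -0.8 -0.3] w 93.9 gf 0.0
   (400, -274, 270, -0.034) -> [0.0216 0.0049 0.    ] [ 0.001  -0.0004  0.0011]
top heel 198 52.0 [array([ 563.8, -275.1]), array([51.8, 59.2]), np.float64(89.0)]
 plate [array([ 565.6, -275.4]), array([137.6, 135. ]), np.float64(32.4)]
scene heel 223 48.8 [array([ 566.5, -271.3]), array([54.4, 63.8]), np.float64(89.8)]
 plate [array([ 572. , -271.7]), array([101.5, 108.1]), np.float64(16.4)]
```

View pics/end.png

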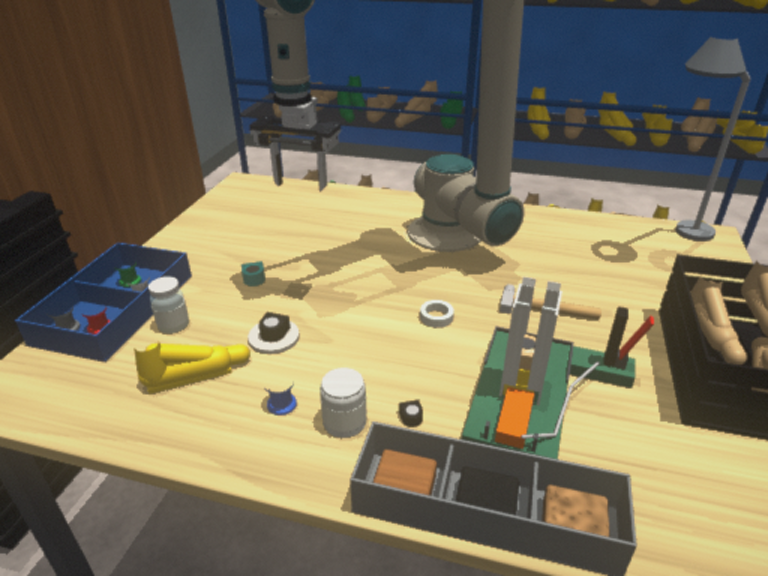

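The heel stands upright within about 2 mm of the plate's centre (plate at (273,333)), and nothing else has moved. Handing in.

```bash
python3 -c "
from workcell import *
print(finish_job())"
```

```text
the job is handed in; nothing more can be done
None
```

The job is handed in at about 45 s: the black heel was fed out by one full squeeze and stands upright within about 2 mm of the plate's centre, and the two yellow heels and one beige heel on the bench are in the magazine in that order.

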